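Find the hidden release of a wooden box

ROBOT

A 7-joint arm with a two-finger parallel gripper is mounted at the origin on the work surface. World frame = base frame: x ahead of the robot, y to its left, z up, the work surface at z = 0. Lengths are in mm, angles in rad, forces in N, time in s.
With the tool pointing down it reaches from about 350 to 900 mm from the base axis. Payload 7.2 kg.
Tool frame: the origin (TCP) lies where the fingers leave the gripper's body, on its centre line; the fingertips stand 73 mm ahead of it and the grasp point (between the pads) lies 54 mm ahead of it; z points along the fingers, y is the line along which they close (so a half turn about z gives the same grasp; the last joint's range is limited). The gripper opens to 85 mm and grips with 20 to 120 N. Pads are 22 mm wide; open, the fingers measure 114 mm over their backs; the gripper's body (76 mm by 85 mm) begins 54 mm behind the grasp point. The pads swing forward as they close: fully open they stand 13 mm farther back than shut.
Start: joints at [1.046, 0.411, -0.013, 1.596, 0.006, 1.134, -0.082], TCP at [275.662, -560.925, 303.897] pointing down, gripper open.
Joint ranges: [-2.95, 2.95], [-0.29, 1.99], [-1.47, 1.44], [0.14, 2.54], [-1.03, 4.17], [0.13, 1.85], [-2.86, 2.86]. Speed limits (rad/s): [2.39, 2.39, 3.01, 3.01, 3.14, 3.14, 3.14].

INTERFACE

Orientations are given as a unit quaternion [w, x, y, z].
In Python, from plant import sense, imaging, ticket gives the robot as it stands.
- The arm moves only by the tool arm_command, never from a script. Its argument "rows" is text: rows parted by semicolons, each of 7 numbers parted by spaces: the shift along the tool's x, y, z in m, then the turn, a rotation vector about the tool's x, y, z in degrees, then the gripper command: -1 is fully open, 1 is shut, values between are in proportion. In form: x y z rx ry rz claw; .... A call has 1 to 12 rows; each row is the pose to reach, as a shift and turn from the pose commanded when the call began, along the tool's axes at that moment; what a row does not reach only later rows make up. A row lasts 1/10 s, in which the tool goes at most 50 mm and 8.59 degrees, less where a joint would pass 70% of its speed; a pose out of reach is approached as far as the arm can. A call with a gripper value outside its range is refused whole. The fingers move at their own pace and stop on an object; "grip_force" is the grip in N (left out, the last holds). Time passes only in rows, so rows that repeat a pose let the fingers close. It gives the time, the measured TCP pose, the force, the opening and the grip force at its end, in the units of the state.
- sense(): the state, without advancing time (a new reading comes with each control period).
- imaging.read_camera(name): name is "scene" or "top" or "wrist"; returns a dict with "frame" (420x560x3 uint8, red, green, blue), "fovy" (degrees; the focal length in pixels is half the picture's height over the tangent of half this angle, whatever the lens; pixels are square), "cx", "cy" (the principal point, pixels), "k1" (the pictures are not rectified: a ray, as slopes to the right and down, at radius r is drawn at 1 + k1 r^2 times it, then the intrinsics apply), "world_from_camera" (4x4, takes a point from camera to world coordinates). Camera axes: x right, y up, looking along -z (the intrinsics and any distortion apply to the point x, -y, -z); pixel columns grow to the right and rows downward; lengths in mm; the calibration is good to about 2 mm. A picture is of the moment at which its call begins. There is no depth.
- ticket.job_done(): hands the job in; it is judged then, once.
The state is a dict: "clock": time; "qpos": joint angles; "joint_vel": joint speeds; "joint_efforts": joint torques, N m; "ee_pos": TCP position; "tcp_rot": TCP orientation; "contact_force": force on the tool from outside, world axes, zero at the start; "ft_torque": the same for the moment, N m; "finger_gap": finger opening in mm; "grasp_force": force on a finger pad.
Only numpy, scipy, OpenCV 4.12 (cv2) and the standard library are available. Lean on these libraries where they do the work, as an engineer would, in place of code of your own. Each camera call takes 0.05 s, during which the arm holds its last target. There are 200 camera calls.

TASK

Open the catch of the wooden trick box by touch: lay a fingertip on its front rail at the left end (the end with the round side peg), sweep along the rail until you find the hidden notch, and press the wooden key inside the notch fully down so that the lid pops ajar. Do not push, pry or lift the lid or its knob, pick nothing up, and leave the things lying around where they are; finish clear of everything.

Things in the scene. Friction and masses are not known exactly. Their poses are not given: they have to be found in the camera images.
- box: Trick box of pale wood, fixed to the bench: 182 mm deep (x), 400 mm long (y), 80 mm high, turned up to 0.25 rad either way. Origin at the centre of its underside, x to the far side (hinges), y along its length to its left end, as the robot sees it; a round dark peg sticks 26 mm out of the left end face. Its front edge, the side towards the robot, is a straight rail 44 mm wide whose flat top is 80 mm above the bench over the whole length, with one notch in it.
- rail_left (a point): Middle of the rail's top face at its very left end (the end with the side peg); on the box at x -70, y +200, z 80 mm.
- rail_right (a point): Middle of the rail's top face at its very right end; on the box at x -70, y -200, z 80 mm. The notch lies somewhere on the rail between 200 and 288 mm from the left end (its centre, differing each time): a gap right across the rail, 46 mm long, square walls, its floor (the top of the key) 9 mm below the rail's top. Nothing but the rail's touch or a look tells where it is; seams of up to 0.5 mm elsewhere on the rail mean nothing.
- rail_end: The outermost 80 mm of the rail at the left end, same wood, where the sweep begins. Origin at the middle of its top face, 40 mm from the left end.
- rail_mid: The next 90 mm of the rail, from 80 to 170 mm from the left end, always plain, over which the sweep passes. Origin at the middle of its top face, 125 mm from the left end.
- key (a joint): The release key in the notch, a wooden block 43 mm long along the rail and 42 mm wide of the same wood as the rail. 0 = up (top 9 mm below the rail's top), 0.008 m = fully down (top 17 mm below the rail's top). It needs about 8 to 11 N, moves straight down, and stays where it is left.
- lid (a joint): Opening angle of the lid, rad: 0 = shut, about 0.15 = ajar. It is linked to the key and rises as the key goes down: its front edge by about 19 mm; it then stays ajar.
- lid_knob (a point): Middle of the dark turned knob (28 mm wide, 27 mm high) in the middle of the lid. The lid is a board 127 x 392 x 7.5 mm hinged at the far side of the box; shut, its top is level with the rail (80 mm) and its front edge is 8 mm behind the rail.
- glue_mid (a point): Middle of a white glue bottle, 56 mm across and 150 mm high, standing left of the box. Leave alone.
- driver: Screwdriver about 200 mm long lying right of the box; origin under it. Leave alone.
- offcut: Wooden offcut 90 x 45 x 30 mm near the box's left front corner. Origin under its centre. Leave alone.
- spool: Wooden ring 60 mm across, 35 mm high, near the box's right front corner. Origin under its centre. Leave alone.

How it is judged (in metres and radians):
On the way, in this order (a step that is already met when the one before it is completed fails the run):
1. a fingertip touches the rail's left end part (contact force between the fingers and rail_end above 0.3 N and value of joint key below 0.002 m), for 0.1 s.
2. the sweep passes, touching, over the next part of the rail (contact force between the fingers and rail_mid above 0.3 N and value of joint key below 0.002 m), for 0.1 s.
3. the key in the notch is pressed fully down (value of joint key above 0.0065 m), for 0.1 s.
At the end, for the whole second after the job is handed in: The key is down (at least 6 of its 8 mm), the lid rests ajar (0.10 to 0.20 rad), and the four loose things are within 30 mm of where they were (value of joint key above 0.006 m and value of joint lid between 0.1 and 0.2 rad and velocity of joint lid below 0.05 rad/s and distance of each of glue_mid, driver, offcut, spool from where it was at the start of the episode below 0.03 m); the robot touches nothing.
It fails at once if the lid or its knob is pushed, pried or lifted by the robot (more than 4 N) (contact force between any of the fingers, the arm and lid above 4 N).
It fails at once if the glue bottle is knocked, lifted or moved (distance of glue_mid from where it was at the start of the episode above 0.03 m).
It fails at once if the screwdriver is knocked, lifted or moved (distance of driver from where it was at the start of the episode above 0.03 m).
It fails at once if the offcut is knocked, lifted or moved (distance of offcut from where it was at the start of the episode above 0.03 m).
It fails at once if the wooden ring is knocked, lifted or moved (distance of spool from where it was at the start of the episode above 0.03 m).
It also fails if it takes over 54 s, if anything falls off the work surface, if the arm or the gripper's body presses on something with over 40 N, if the wrist force passes 120 N, or if a joint passes its speed limit or range.

## Working session

There is one attempt and no reset: what is moved stays moved. The work goes in short steps, Python scripts to look and compute and a tool call to move; the robot and the scene stay as the last step left them, time stands still between calls to the robot, and variables do not carry over. Pictures are saved under pics/ and viewed, at most 10 in all, crops included, and the job is handed in when it is done.

Besides the shell and the picture viewer there is one more tool, called after "Emit:" as name(argument=value, ...) on one line, values as JSON. arm_command: Moves the arm, as the interface text tells. Its arguments: {"type":"object","properties":{"rows":{"type":"string"},"grip_force":{"type":"number"}},"required":["rows"]}

```bash
mkdir -p pics
cat > h.py <<'E'
import numpy as np, cv2
from plant import sense, imaging, ticket
def cam(n):
    return imaging.read_camera(n)
def K(c):
    f=210/np.tan(np.radians(c['fovy'])/2)
    return np.array([[f,0,c['cx']],[0,f,c['cy']],[0,0,1.]]),np.array([c['k1'],0,0,0,0.])
def ray(c,px,z):
    k,d=K(c); p=cv2.undistortPoints(np.array(px,float).reshape(-1,1,2),k,d).reshape(-1,2)
    T=np.array(c['world_from_camera']); D=np.c_[p[:,0],-p[:,1],-np.ones(len(p))]@T[:3,:3].T
    o=T[:3,3]; return o+D*((z-o[2])/D[:,2])[:,None]
def proj(c,P):
    k,d=K(c); T=np.linalg.inv(np.array(c['world_from_camera'])); q=np.atleast_2d(P)@T[:3,:3].T+T[:3,3]
    q=q*[1,-1,-1]; return cv2.projectPoints(q,np.zeros(3),np.zeros(3),k,d)[0].reshape(-1,2)
def save(c,n): cv2.imwrite('pics/'+n,c['frame'][:,:,::-1])
E
python3 - <<'E'
from h import *
import pickle
d={n:cam(n) for n in('top','scene')}
pickle.dump(d,open('d.pkl','wb'))
for n in d: save(d[n],n+'1.png'); print(n,np.round(d[n]['world_from_camera'],2).tolist(),d[n]['fovy'])
print(sense())
E
```

```text
top [[0.01, 0.99, -0.11, 437.6], [-1.0, 0.01, -0.02, -30.18], [-0.02, 0.11, 0.99, 1150.6], [0.0, 0.0, 0.0, 1.0]] 57.73404602007771
scene [[-0.32, -0.63, 0.71, 1281.18], [0.95, -0.21, 0.25, 232.48], [-0.01, 0.75, 0.66, 795.84], [0.0, 0.0, 0.0, 1.0]] 54.238687490934396
{'clock': 0.1, 'qpos': array([ 1.04576916,  0.41182567, -0.01274271,  1.5969758 ,  0.00558309,
        1.13430887, -0.08223314]), 'joint_vel': array([ 0.00060474, -0.00129353, -0.00113456, -0.00145185, -0.00085106,
       -0.00188517,  0.00047942]), 'joint_efforts': array([ 4.71958469e-03, -6.01827264e+01,  6.85806144e-01, -3.00089264e+01,
        1.41783943e-02,  6.42254687e-03,  4.17666456e-05]), 'ee_pos': array([ 275.52522265, -560.59867782,  303.1270103 ]), 'tcp_rot': array([-7.12233886e-04,  9.74025196e-01,  2.26438440e-01, -2.05319126e-04]), 'contact_force': array([ 0.24257465, -0.14871219, -0.40162681]), 'ft_torque': array([-0.02515204, -0.03041805,  0.00979873]), 'grasp_force': 0.0, 'finger_gap': 85.35337116372757}
```

View pics/top1.png

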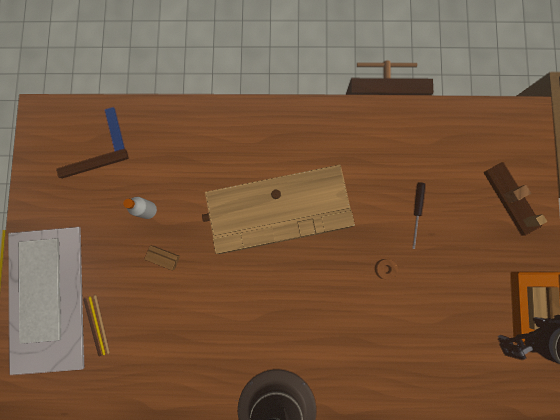

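View pics/scene1.png

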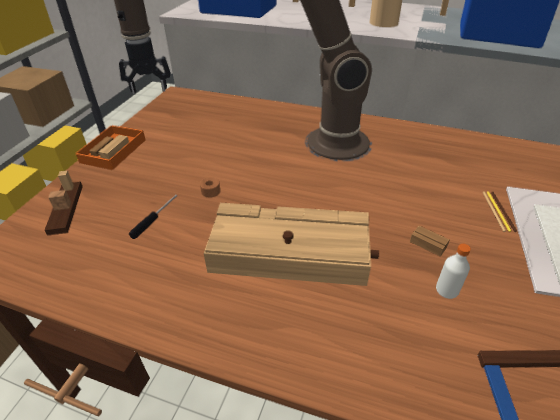

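The top view shows the box with corners near (206,192), (341,166), (354,226) and (215,252), the peg at (206,217) and the notch at about (298–315, 227). The offcut is at (162,257), the glue bottle at (142,208), the ring at (386,268) and the driver at (418,215). Next I'll measure these.

Run:
```python
from h import *
import pickle
c=pickle.load(open('d.pkl','rb'))['top']
hsv=cv2.cvtColor(c['frame'],cv2.COLOR_RGB2HSV)
print([hsv[y,x].tolist() for x,y in((250,235),(300,185),(250,300),(290,205))])
m=cv2.inRange(hsv,(12,50,105),(30,200,255)); m[:150]=0;m[270:]=0;m[:,:195]=0;m[:,365:]=0
m=cv2.morphologyEx(m,cv2.MORPH_CLOSE,np.ones((7,7)))
m=cv2.morphologyEx(m,cv2.MORPH_OPEN,np.ones((5,5)))
q=max(cv2.findContours(m,0,2)[0],key=cv2.contourArea)
h=cv2.convexHull(q); a=cv2.approxPolyDP(h,5,True).reshape(-1,2); print(a.tolist())
P=ray(c,a,80); print(np.round(P,0).tolist()); print(np.round(np.linalg.norm(P-np.roll(P,-1,0),axis=1)))
print('notch',np.round(ray(c,[(298,229),(315,226)],80)),'off/spool/glue/knob',np.round(ray(c,[(162,257),(386,268)],30)),np.round(ray(c,[(276,194)],107)))
b=cv2.resize(c['frame'][150:270,190:370,::-1],None,fx=4.4,fy=4.4,interpolation=cv2.INTER_CUBIC); cv2.imwrite('pics/crop.png',b)
```

```text
[[17, 130, 151], [17, 128, 133], [12, 165, 119], [17, 128, 153]]
[[364, 150], [364, 269], [195, 269], [195, 150]]
[[744.0, -244.0, 80.0], [406.0, -240.0, 80.0], [399.0, 231.0, 80.0], [740.0, 245.0, 80.0]]
[339. 471. 342. 488.]
notch [[ 515.  -56.   80.]
 [ 524. -104.   80.]] off/spool/glue/knob [[ 431.  342.   30.]
 [ 408. -313.   30.]] [[609.   7. 107.]]
```

View pics/crop.png

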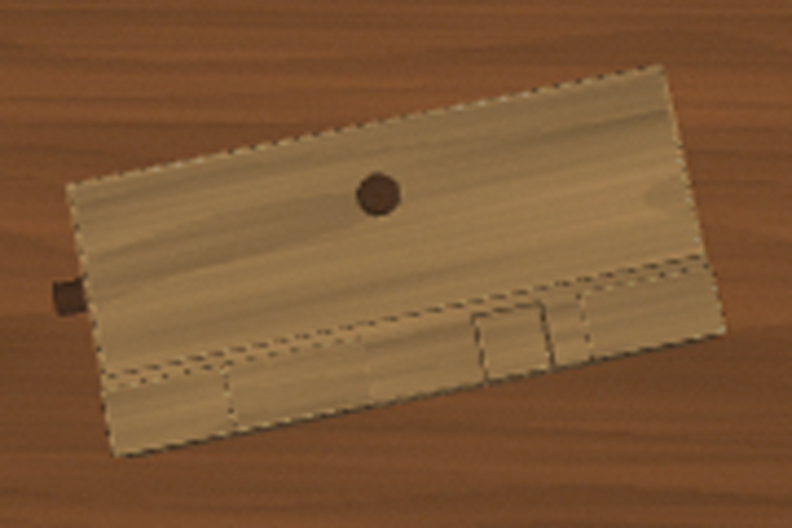

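```bash
cat >> h.py <<'E'
from scipy.spatial.transform import Rotation as R
def rot(): 
    q=sense()['tcp_rot']; return R.from_quat(np.r_[q[1:],q[0]])
def go(tip,L=73):
    s=sense(); r=rot(); return np.round(r.inv().apply(np.r_[tip[:2],tip[2]+L]-s['ee_pos']),1)
E
python3 - <<'E'
from h import *
import pickle
c=pickle.load(open('d.pkl','rb'))['top']
o=np.array([190,150])
px=np.array([(115,457),(725,331),(660,66),(68,186)])/4.4+o
P=ray(c,px,80); print(np.round(P),np.linalg.norm(P-np.roll(P,-1,0),axis=1))
Nn=ray(c,np.array([(485,381),(551,369)])/4.4+o,80)
C=P.mean(0)[:2]; v=(P[0]+P[3]-P[1]-P[2])[:2]; yaw=np.arctan2(-v[0],v[1])
print('C',C,'yaw',np.degrees(yaw))
bx=np.array([np.cos(yaw),np.sin(yaw)]);by=np.array([-bx[1],bx[0]])
for n in Nn: print('notch from left',200-(n[:2]-C)@by)
np.save('box.npy',np.r_[C,yaw])
for d in (40,125,265):
    p=C-70*bx+(200-d)*by; print(d,p,'shift to tip z 120 tool',go(np.r_[p,120]))
e=rot(); print('tool x yaw',np.degrees(np.arctan2(*e.as_matrix()[[1,0],0])))
E
```

```text
[[ 442.  173.   80.]
 [ 527. -215.   80.]
 [ 700. -174.   80.]
 [ 617.  210.   80.]] [397.47671139 177.2385863  392.906013   178.40862217]
C [571.36727257  -1.74647851] yaw 12.290600508656498
notch from left 242.4852708134935
notch from left 285.27869877707644
40 [468.91242138 139.6854962 ] shift to tip z 120 tool [ 482.5 -543.   110.9]
125 [487.00637963  56.6336529 ] shift to tip z 120 tool [ 462.1 -460.5  110.8]
265 [516.80819322 -80.15761841] shift to tip z 120 tool [ 428.5 -324.6  110.6]
tool x yaw 26.174966723273933
```

Emit:
arm_command(rows="0.428 -0.324 0.04 0 0 13.9 1;0.428 -0.324 0.04 0 0 13.9 1;0.428 -0.324 0.04 0 0 13.9 1;0.428 -0.324 0.04 0 0 13.9 1;0.428 -0.324 0.04 0 0 13.9 1;0.428 -0.324 0.04 0 0 13.9 1;0.428 -0.324 0.04 0 0 13.9 1;0.428 -0.324 0.04 0 0 13.9 1;0.428 -0.324 0.04 0 0 13.9 1;0.428 -0.324 0.04 0 0 13.9 1;0.428 -0.324 0.04 0 0 13.9 1;0.428 -0.324 0.04 0 0 13.9 1", grip_force=40)

```text
clock: 1.3
ee_pos: [518.5, -75.1, 263.3]
tcp_rot: [-0.001, 0.994, 0.111, 0.0]
contact_force: [-0.3, -0.5, -0.4]
finger_gap: 0.1
grasp_force: 0.0
```

Run:
```python
from h import *
import pickle
c=cam('wrist'); save(c,'w1.png'); pickle.dump(c,open('w.pkl','wb'))
C=np.load('box.npy');y=C[2];bx=np.array([np.cos(y),np.sin(y)]);by=np.array([-bx[1],bx[0]])
for n,x,d in(('front-left notch',-91,242.5),('front-right',-91,285.3),('backleft',-47,242.5),('backright',-47,285.3)):
    print(n,proj(c,np.r_[C[:2]+x*bx+(200-d)*by,80]))
print('to d=40 z110',go(np.r_[C[:2]-70*bx+160*by,110]),sense()['ee_pos'])
```

```text
front-left notch [[258.71625678 236.93764515]]
front-right [[305.74060172 237.33084291]]
backleft [[258.08821905 189.62467345]]
backright [[307.53612846 190.02855392]]
to d=40 z110 [ 2.000e-01 -2.233e+02  8.060e+01] [517.44569684 -78.38153222 263.30560796]
```

View pics/w1.png

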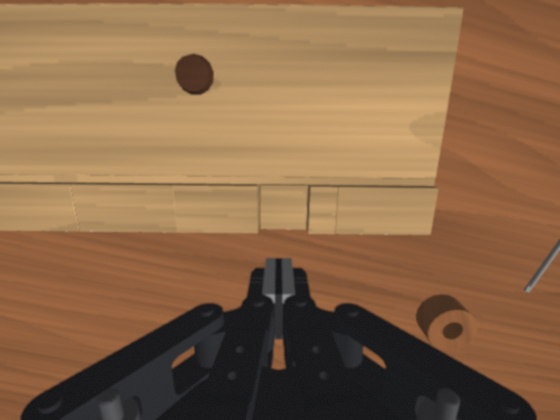

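The wrist view shows the rail between rows 186 and 234, its right end at column 433, and the notch at columns 259–308. The camera estimate is good to about 3 mm. I'll refine it from these pixels.

Run:
```python
from h import *
import pickle
c=pickle.load(open('w.pkl','rb'))
P=ray(c,[(20,232.5),(431,235),(437,187),(20,184.5),(259,232.5),(308,233.5),(259,186),(308,186.5)],80)[:,:2]
yf=[np.degrees(np.arctan2(-(a-b)[0],(a-b)[1])) for a,b in((P[0],P[1]),(P[3],P[2]))]; print('yaw front/back',yf)
y=np.radians(np.mean(yf)); bx=np.array([np.cos(y),np.sin(y)]);by=np.array([-bx[1],bx[0]])
print('rail width',(P[2]-P[1])@bx,(P[3]-P[0])@bx)
rr=(P[1]+P[2])/2; rr+= ((P[:4].mean(0)-rr)@bx)*bx
C=rr+70*bx+200*by; print('C',C,'notch d',[400-(p-rr)@by for p in P[4:]])
np.save('box.npy',np.r_[C,y])
print('to d=40 z110',go(np.r_[C-70*bx+160*by,110]),'tool yaw',np.degrees(np.arctan2(*rot().as_matrix()[[1,0],0])))
```

```text
yaw front/back [np.float64(12.45069301714118), np.float64(12.3867133969643)]
rail width 44.46613077430638 44.878646537778096
C [574.86179604   1.05605634] notch d [np.float64(244.60257076075544), np.float64(289.0049318244464), np.float64(245.2150500385437), np.float64(287.47225474387267)]
to d=40 z110 [   3.9 -225.1   80.6] tool yaw 12.585994626454173
```

Emit:
arm_command(rows="0.004 -0.225 0.03 0 0 0 1;0.004 -0.225 0.03 0 0 0 1;0.004 -0.225 0.03 0 0 0 1;0.004 -0.225 0.03 0 0 0 1;0.004 -0.225 0.03 0 0 0 1;0.004 -0.225 0.08 0 0 0 1;0.004 -0.225 0.08 0 0 0 1;0.004 -0.225 0.1 0 0 0 1;0.004 -0.225 0.1 0 0 0 1;0.004 -0.225 0.1 0 0 0 1")

```text
clock: 2.35
ee_pos: [473.4, 138.1, 164.9]
tcp_rot: [0.0, 0.994, 0.106, -0.0]
contact_force: [0.1, -0.3, 0.8]
finger_gap: -0.2
grasp_force: 0.0
```

```bash
cat > s.py <<'E'
from h import *
B=np.load('box.npy');y=B[2];bx=np.array([np.cos(y),np.sin(y)]);by=np.array([-bx[1],bx[0]])
s=sense();v=s['ee_pos'][:2]-B[:2]; print('rail off',v@bx+70,'d',200-v@by,'tipz',s['ee_pos'][2]-73,'F',s['contact_force'],s['clock'])
E
python3 s.py
```

```text
rail off 0.40246683822570617 d 44.312450884840246 tipz 91.94145069804412 F [ 0.11037215 -0.29302839  0.83003725] 2.35
```

Now I'll lower gently.

Emit:
arm_command(rows="0 0 0.004 0 0 0 1;0 0 0.007 0 0 0 1;0 0 0.009 0 0 0 1;0 0 0.009 0 0 0 1")

```text
clock: 2.75
ee_pos: [472.9, 139.2, 154.9]
tcp_rot: [0.0, 0.994, 0.107, -0.0]
contact_force: [-0.1, 0.3, -0.8]
finger_gap: 0.1
grasp_force: 0.0
```

Emit:
arm_command(rows="0 0 0.001 0 0 0 1;0 0 0.002 0 0 0 1;0 0 0.002 0 0 0 1")

```text
clock: 3.05
ee_pos: [472.9, 139.4, 152.8]
tcp_rot: [0.0, 0.994, 0.107, -0.0]
contact_force: [-0.3, -0.2, 0.0]
finger_gap: -0.3
grasp_force: 0.0
```

Emit:
arm_command(rows="0 0 0.0005 0 0 0 1;0 0 0.001 0 0 0 1;0 0 0.001 0 0 0 1")

```text
clock: 3.35
ee_pos: [472.9, 139.4, 152.7]
tcp_rot: [0.0, 0.994, 0.107, 0.0]
contact_force: [-3.0, -1.3, 10.8]
finger_gap: 0.0
grasp_force: 5.3
```

Emit:
arm_command(rows="0 0.004 0 0 0 0 1;0 0.009 0 0 0 0 1;0 0.015 0 0 0 0 1;0 0.021 0 0 0 0 1;0 0.027 0 0 0 0 1;0 0.033 0 0 0 0 1;0 0.039 0 0 0 0 1;0 0.045 0 0 0 0 1;0 0.051 0 0 0 0 1;0 0.057 0 0 0 0 1;0 0.062 0 0 0 0 1;0 0.065 0 0 0 0 1")

```text
clock: 4.55
ee_pos: [487.5, 76.9, 152.7]
tcp_rot: [-0.001, 0.994, 0.107, 0.001]
contact_force: [-1.1, 4.9, 6.2]
finger_gap: 0.1
grasp_force: 3.0
```

```bash
python3 s.py
```

```text
rail off 0.9871516807444891 d 107.10830109653844 tipz 79.71275684546455 F [-1.12634263  4.92051566  6.15879744] 4.55
```

Emit:
arm_command(rows="-0.001 0.004 0.0002 0 0 0 1;-0.001 0.009 0.0002 0 0 0 1;-0.001 0.015 0.0002 0 0 0 1;-0.001 0.021 0.0002 0 0 0 1;-0.001 0.027 0.0002 0 0 0 1;-0.001 0.033 0.0002 0 0 0 1;-0.001 0.039 0.0002 0 0 0 1;-0.001 0.045 0.0002 0 0 0 1;-0.001 0.051 0.0002 0 0 0 1;-0.001 0.057 0.0002 0 0 0 1;-0.001 0.062 0.0002 0 0 0 1;-0.001 0.065 0.0002 0 0 0 1")

```text
clock: 5.75
ee_pos: [500.5, 13.6, 152.7]
tcp_rot: [-0.001, 0.994, 0.107, 0.001]
contact_force: [-1.7, 5.0, 7.1]
finger_gap: -0.0
grasp_force: 3.7
```

```bash
python3 s.py
```

```text
rail off 0.06436323754864759 d 171.7790562643455 tipz 79.69370029298508 F [-1.67315804  4.9879323   7.05049134] 5.75
```

Emit:
arm_command(rows="0 0.005 0 0 0 0 1;0 0.011 0 0 0 0 1;0 0.017 0 0 0 0 1;0 0.023 0 0 0 0 1;0 0.029 0 0 0 0 1;0 0.035 0 0 0 0 1;0 0.041 0 0 0 0 1;0 0.047 0 0 0 0 1;0 0.053 0 0 0 0 1;0 0.058 0 0 0 0 1;0 0.063 0 0 0 0 1;0 0.067 0 0 0 0 1")

```text
clock: 6.95
ee_pos: [514.4, -52.4, 152.3]
tcp_rot: [-0.001, 0.994, 0.107, 0.001]
contact_force: [-1.1, 4.1, 6.9]
finger_gap: -0.2
grasp_force: 3.3
```

```bash
python3 s.py
```

```text
rail off -0.5548752866862969 d 239.24896500329206 tipz 79.31531886828625 F [-1.12563836  4.06438976  6.94962814] 6.95
```

Emit:
arm_command(rows="0 0.004 0 0 0 0 1;0 0.008 0 0 0 0 1;0 0.012 0 0 0 0 1;0 0.016 0 0 0 0 1;0 0.018 0 0 0 0 1")

```text
clock: 7.45
ee_pos: [517.5, -71.9, 151.4]
tcp_rot: [0.0, 0.994, 0.106, -0.0]
contact_force: [0.4, -0.8, -0.0]
finger_gap: -0.2
grasp_force: 0.0
```

```bash
python3 s.py
```

```text
rail off -1.6880027823289367 d 258.8884854898657 tipz 78.44553591173738 F [ 0.38762172 -0.81522901 -0.01571612] 7.45
```

The force vanished, so the tip is over the notch. I'll centre it (+7 mm), then go down to the key floor.

Emit:
arm_command(rows="0.001 0.004 0 0 0 0 1;0.002 0.007 0 0 0 0 1;0.002 0.007 0.003 0 0 0 1;0.002 0.007 0.006 0 0 0 1;0.002 0.007 0.006 0 0 0 1")

```text
clock: 7.95
ee_pos: [520.7, -77.2, 145.1]
tcp_rot: [-0.0, 0.994, 0.107, -0.001]
contact_force: [-0.3, -0.2, 0.1]
finger_gap: -0.4
grasp_force: 0.0
```

```bash
python3 s.py
```

```text
rail off 0.3227561418761411 d 264.7746110006334 tipz 72.08169541601524 F [-0.26878372 -0.17138531  0.06142288] 7.95
```

Tip z is 72, inside the notch and free of the walls. Now the press: key top from 71 to 63.

Emit:
arm_command(rows="0 0 0.002 0 0 0 1;0 0 0.004 0 0 0 1;0 0 0.006 0 0 0 1;0 0 0.007 0 0 0 1;0 0 0.008 0 0 0 1;0 0 0.009 0 0 0 1;0 0 0.0095 0 0 0 1;0 0 0.010 0 0 0 1;0 0 0.010 0 0 0 1")

```text
clock: 8.85
ee_pos: [521.1, -77.2, 136.3]
tcp_rot: [0.0, 0.994, 0.107, 0.0]
contact_force: [-3.5, -0.9, 8.1]
finger_gap: -0.1
grasp_force: 3.9
```

```bash
python3 s.py
```

```text
rail off 0.6907533406057382 d 264.8282764815435 tipz 63.314724368794685 F [-3.53010117 -0.85427686  8.14501688] 8.85
```

Emit:
arm_command(rows="0 0 0.0007 0 0 0 1;0 0 0.0014 0 0 0 1;0 0 0.002 0 0 0 1;0 0 0.002 0 0 0 1")

```text
clock: 9.25
ee_pos: [521.2, -77.1, 135.6]
tcp_rot: [0.0, 0.994, 0.107, 0.0]
contact_force: [-8.1, 0.6, 21.5]
finger_gap: 0.0
grasp_force: 11.0
```

The key has bottomed out: the force rose to 21 N at z 62.6. I'll lift straight up, then move back towards the robot and look.

Emit:
arm_command(rows="0 0 -0.005 0 0 0 1;0 0 -0.015 0 0 0 1;0 0 -0.03 0 0 0 1;0 0 -0.06 0 0 0 1;-0.02 0 -0.1 0 0 0 1;-0.05 0 -0.13 0 0 0 1;-0.06 0 -0.15 0 0 0 1;-0.06 0 -0.15 0 0 0 1;-0.06 0 -0.15 0 0 0 1")

```text
clock: 10.15
ee_pos: [462.7, -90.2, 284.1]
tcp_rot: [0.0, 0.994, 0.107, 0.001]
contact_force: [-0.1, -0.0, -0.3]
finger_gap: 0.4
grasp_force: 0.0
```

```bash
python3 s.py; python3 -c "
from h import *
save(cam('scene'),'s2.png')"
```

```text
rail off -59.1275504385716 d 264.9797534078408 tipz 211.12393800861116 F [-0.10446954 -0.01889923 -0.2708832 ] 10.15
```

View pics/s2.png

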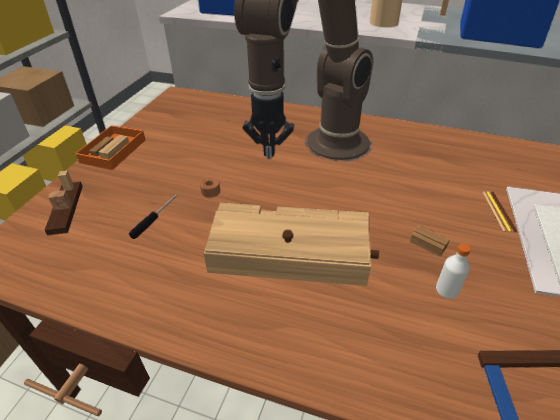

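The scene picture shows the lid's front edge raised, hiding most of the rail near rows 206–216. The loose things haven't moved, and the gripper is clear at (268,150).

```bash
python3 -c "
from plant import ticket
print(ticket.job_done())"
```

```text
the job is handed in; nothing more can be done
None
```

I swept the rail from its left end, found the notch by touch, pressed the key down until it bottomed out (21 N), and handed the job in. The last picture shows the lid ajar, the loose things in place and the arm clear; no verdict came back.

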